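# Gauge the planting depth of a lined planter

### The job

Lift the depth gauge by its black knob and set its bar flat across the planter's rim with the probe over the middle, the probe still up. Then push the knob down gently, feeling for the planter's inner floor, until the probe's tip rests firmly on it without ever pressing harder than about 1.5 kg. Finally squeeze the red lock button fully in so that the probe stays clamped at that depth, and let go, leaving the gauge standing on the rim and the plants and tools around it undisturbed.

Things in the scene. Friction and masses are not known exactly. Their poses are not given: they have to be found in the camera images.
- planter: round brown coir-lined planter with dark wire ribs, fixed to the table; 156 mm across the foot, 200 mm across the rim, 130 mm high, wall 8 mm. Origin: centre of its underside, z up. Inside is a rigid, flat grey false floor with black holes, 148 mm across, 50 to 88 mm below the rim: different each time and not measured.
- gauge: loose depth gauge, 0.6 kg, standing on the table: flat aluminium bar 260 (its x) x 44 (y) x 20 mm high, grey blocks 40 x 40 mm, 45 mm high at x = -85 and +85 mm. Origin: centre of the bar's underside, z up. A 10 mm steel probe rod slides vertically through the origin with 3.5 N of friction and stays where put; lifted by its knob, the bar hangs from the rod's stop.
- knob (a point): centre of the black knob on top of the probe rod, 26 x 26 mm (sides along the gauge's x and y) and 32 mm high; 165 mm above the bar's underside when the probe is fully up, lower by the probe's travel. A thin round black guard disc, 48 mm across, sits on the rod with its top 25 mm below the knob's centre.
- probe_tip (a point): the lower end of the probe rod, a black rubber foot 12 mm across that gives stiffly, about 9 N per mm; 163 mm below the knob's centre; 2 mm above the bar's underside when the probe is fully up.
- probe (a joint): travel of the probe downwards out of the bar in m: 0 fully up (start), 0.100 at most.
- lock_button (a point): middle of the red lock button's outer face, on the gauge's +y side at its block at x = -85 mm, 32 mm above the bar's underside; face 24 mm wide, 20 mm high, at y = +32 mm when open. The block's opposite face is at y = -20 mm: squeeze button and block between two fingers, 52 mm apart when open, 44 mm when locked.
- lock (a joint): how far the lock button is pressed in, in m: 0 open (start), 0.008 fully in, where it stops; locked above 0.0065. Its sprung pad meets the rod halfway and clamps it when fully in. Pressing it fully in takes about 13 N; it is stiff and stays where it is left.
- violas: bystander, leave alone: black 84 mm nursery pot with yellow flowers, 70 mm high (150 mm with its leaves and flowers); origin: centre of the underside
- begonia: bystander, leave alone: black 84 mm nursery pot with red flowers, 70 mm high (150 mm with its leaves and flowers); origin: centre of the underside
- seedling: bystander, leave alone: black 84 mm nursery pot with white flowers, 70 mm high (150 mm with its leaves and flowers); origin: centre of the underside
- feed_bottle: bystander, leave alone: green bottle, 60 mm across, 160 mm high; origin: centre of the underside
- clay_pot: bystander, leave alone: terracotta pot, 90 mm across, 80 mm high; origin: centre of the underside
- scoop_cup: bystander, leave alone: yellow plastic cup, 80 mm across, 70 mm high; origin: centre of the underside
- trowel: bystander, leave alone: hand trowel lying along its x, 255 mm long, 48 mm wide, 26 mm high; origin: centre of the underside

How it is judged (in metres and radians):
On the way, in this order (a step that is already met when the one before it is completed fails the run):
1. the gauge's bar lies flat across the planter's rim, the probe still up (travel under 35 mm) and the lock open (z of gauge in the frame of planter between 0.127 and 0.133 m and angle between gauge's own z axis and vertical below 0.04 rad and horizontal distance between gauge and planter below 0.035 m and value of joint probe below 0.035 m and value of joint lock below 0.003 m), for 0.15 s.
2. with the bar flat on the rim and the lock open, the probe's tip presses on the planter's floor with more than 1 N (z of gauge in the frame of planter between 0.127 and 0.133 m and angle between gauge's own z axis and vertical below 0.04 rad and horizontal distance between gauge and planter below 0.035 m and contact force between probe and planter above 1 N and value of joint probe above 0.04 m and value of joint lock below 0.003 m), for 0.1 s.
3. the lock button is pressed in (over 6.5 mm) (value of joint lock above 0.0065 m), for 0.2 s.
At the end, for the whole second after the job is handed in: The gauge rests on the planter's rim (bar's underside within 3 mm of rim height, tilted less than 0.04 rad, its origin within 35 mm of the planter's axis), the probe is down with its tip still touching the floor (over 0.2 N), the lock is in by more than 6.5 mm, and the gauge is at rest (z of gauge in the frame of planter between 0.127 and 0.133 m and angle between gauge's own z axis and vertical below 0.04 rad and horizontal distance between gauge and planter below 0.035 m and contact force between probe and planter above 0.2 N and value of joint probe above 0.04 m and value of joint lock above 0.0065 m and linear speed of gauge below 0.02 m/s).
It fails at once if the probe presses on the planter with more than 16 N (contact force between probe and planter above 16 N).
It fails at once if a bystander (plant pot, bottle, clay pot, cup or trowel) is pushed aside by more than 25 mm (distance of any of violas, begonia, seedling, feed_bottle, clay_pot, scoop_cup, trowel from where it was at the start of the episode above 0.025 m).
It also fails if it takes over 64 s, if anything falls off the work surface, if the arm or the gripper's body presses on something with over 40 N, if the wrist force passes 120 N, or if a joint passes its speed limit or range.

### The arm

A 6-joint arm with a two-finger parallel gripper is mounted at the origin on the work surface. World frame = base frame: x ahead of the robot, y to its left, z up, the work surface at z = 0. Lengths are in m, angles in degrees, forces in N, time in s.
With the tool pointing down it reaches from about 0.4 to 0.825 m from the base axis. Payload 7 kg.
Tool frame: the origin (TCP) lies at the very end of the fingers, on their centre line; the grasp point (between the pads) lies r.pinch_z behind it (r.pinch_z is the distance from the TCP to the grasp point, in m); z points along the fingers, y is the direction in which the jaws open and shut (so a half turn about z gives the same grasp; the last joint's range is limited). The gripper opens to 88 mm and grips with 3 to 60 N. Pads are 19 mm wide; open, the fingers measure 130 mm over their backs; the gripper's body (78 mm by 193 mm) begins 47 mm behind the grasp point.
Start: joints at [-53.107, 20.546, 0.682, 0, -70.136, -16.507], TCP at [0.235, -0.633, 0.227] pointing down, gripper open.
Joint ranges: [-176.03, 176.03], [-82.01, 121.73], [-58.28, 71.71], [-173.87, 95.51], [-174.79, -0.11], [-173.66, 173.66]. Speed limits (degrees/s): [136.94, 136.94, 172.46, 180, 180, 180].

### API

Orientations are given as [roll, pitch, yaw] about the fixed x, y, z axes, in that order (R = Rz(yaw) Ry(pitch) Rx(roll)).
In Python, from plant import r gives the robot as it stands. The module is installed in compiled form; this text tells all that it offers.
- The arm moves only by the tool servo_tool, never from a script. Its argument "steps" is a list of rows, each a list of 5 numbers: the finger opening in cm, from 0 to 8.76, then the shift along the tool's x, y, z in cm, then the turn about the tool's z in degrees. In form: [[fingers, x, y, z, spin], ...]. A call has 1 to 8 rows; each row shifts and turns the commanded pose from where the row before left it, along the tool's axes as they then stand; what a row does not reach is not made up. A row lasts 1/8 s, in which the tool goes at most 62.5 mm and 10.7 degrees, less where a joint would pass 70% of its speed; a pose out of reach is approached as far as the arm can. A call with a gripper value outside its range is refused whole. The fingers move at their own pace and stop on an object; "squeeze" is the grip in N (left out, the last holds). Time passes only in rows, so rows that do not move let the fingers close. It gives the time, the measured TCP pose, the force and the opening at its end, in the units of the state.
- r.get_state(): the state, without advancing time (a new reading comes with each control period).
- r.capture(name): name is "scene" or "side" or "wrist"; returns the picture (400x640x3 uint8, red, green, blue); there is no depth.
- r.calibration(name): a dict with "K" (3x3 intrinsics, pixels), "rvec" (rotation vector, rad) and "tvec" (3), from world to camera coordinates, as OpenCV has them; the wrist camera has in their place "tool_from_camera" (4x4, takes a point from camera to tool coordinates, whose origin is the TCP and whose axes are the flange's). Camera axes: x right, y down, z forward; pixel columns grow to the right and rows downward; lengths in m; the calibration is good to about 2 mm. A picture is of the moment at which its call begins: read the wrist's pose just before it. calibration takes no time and is no camera call.
- r.close_job(): hands the job in, once; it reports no verdict.
The state is a dict: "time_s": time; "joints": joint angles; "qd": joint speeds; "joint_torque": joint torques, N m; "tcp_pos": TCP position; "eef_rot": TCP orientation; "contact_force": force on the tool from outside, world axes, zero at the start; "moment": the same for the moment, N m; "gripper_width": finger opening in m.
Only numpy, scipy, OpenCV 4.12 (cv2) and the standard library are available. Lean on these libraries where they do the work, as an engineer would, in place of code of your own. Each camera call takes 0.05 s, during which the arm holds its last target.

## Working session

There is one attempt and no reset: what is moved stays moved. The work goes in short steps, Python scripts to look and compute and a tool call to move; the robot and the scene stay as the last step left them, time stands still between calls to the robot, and variables do not carry over. Pictures are saved under pics/ and viewed, and the job is handed in when it is done.

Besides the shell and the picture viewer there is one more tool, called after "Request:" as name(argument=value, ...) on one line, values as JSON. servo_tool: Moves the arm, as the interface text tells. Its arguments: {"type":"object","properties":{"steps":{"type":"array","items":{"type":"array","items":{"type":"number"}}},"squeeze":{"type":"number"}},"required":["steps"]}

```bash
mkdir -p pics; python3 - <<'E'
from plant import r
import cv2, numpy as np
np.set_printoptions(precision=4,suppress=True)
print(r.get_state(), r.pinch_z)
for n in ("scene","side","wrist"):
    im=r.capture(n); cv2.imwrite(f"pics/{n}0.png",im[:,:,::-1]); print(n,r.calibration(n))
E
```

```text
{'time_s': 0.0, 'joints': array([-53.1069,  20.5895,   0.6336,  -0.0215, -70.1335, -16.5079]), 'qd': array([-0.0673,  0.0469,  0.0076,  0.0287,  0.0647,  0.0196]), 'joint_torque': array([  0.0001, -58.2726,  29.3065,   6.9971,   0.0072,  -0.0002]), 'tcp_pos': array([ 0.235 , -0.6323,  0.2256]), 'eef_rot': array([ 179.9085,   -0.0061, -159.622 ]), 'contact_force': array([ 0.8577, -0.4728, -0.0605]), 'moment': array([ 0.0122, -0.0137, -0.0142]), 'gripper_width': 0.08749452127818011} 0.0188
scene {'K': array([[504.1735,   0.    , 321.6727],
       [  0.    , 504.1735, 205.1964],
       [  0.    ,   0.    ,   1.    ]]), 'rvec': array([ 2.0947,  1.3248, -0.5078]), 'tvec': array([-0.2399, -0.3056,  2.1703])}
side {'K': array([[425.0352,   0.    , 322.1188],
       [  0.    , 425.0352, 198.6321],
       [  0.    ,   0.    ,   1.    ]]), 'rvec': array([ 0.4272, -2.6206,  1.3897]), 'tvec': array([0.5066, 0.2061, 1.1352])}
wrist {'K': array([[348.5898,   0.    , 320.2952],
       [  0.    , 348.5898, 199.7722],
       [  0.    ,   0.    ,   1.    ]]), 'tool_from_camera': array([[-0.0008, -0.9635, -0.2678,  0.0716],
       [ 1.    , -0.0009,  0.0003,  0.0004],
       [-0.0006, -0.2678,  0.9635, -0.1587],
       [ 0.    ,  0.    ,  0.    ,  1.    ]])}
```

View pics/scene0.png

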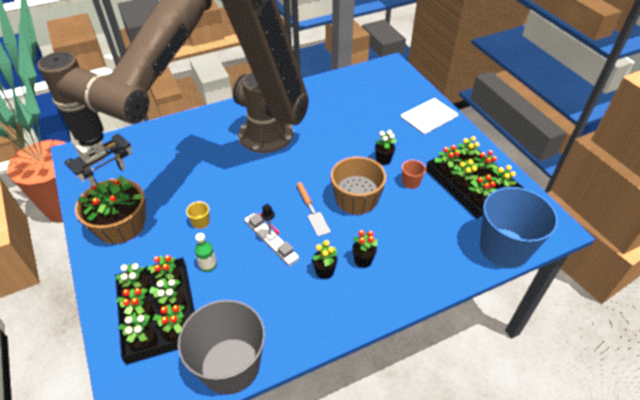

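View pics/side0.png

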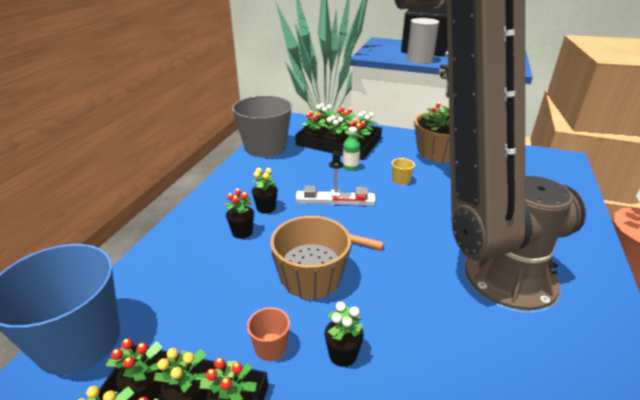

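View pics/wrist0.png

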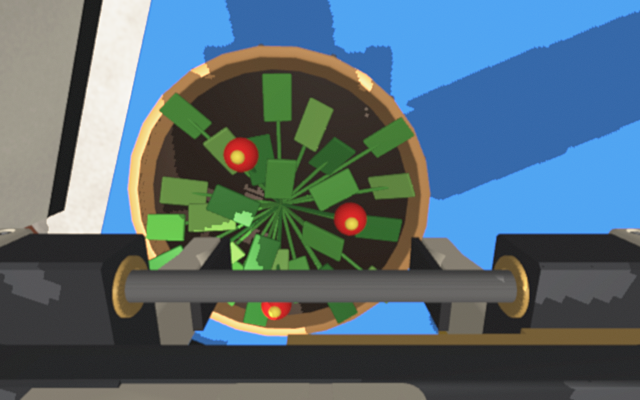

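The scene picture shows the gauge at about (271,238), its knob near (267,212), the planter near (358,185) and the trowel between them at (313,210). In the side picture the knob is near (337,160) and the planter near (311,255). The wrist camera only sees an unrelated pot. I'll zoom in and cast rays.

```bash
cat > h.py <<'E'
import numpy as np, cv2
from scipy.spatial.transform import Rotation as R
from plant import r
np.set_printoptions(precision=4,suppress=True)
def cam(n,st=None):
    c=r.calibration(n)
    if n=="wrist":
        T=np.eye(4);T[:3,:3]=R.from_euler('xyz',st['eef_rot'],degrees=True).as_matrix();T[:3,3]=st['tcp_pos']
        W=T@c['tool_from_camera'];return c['K'],W[:3,:3],W[:3,3]
    Rm=cv2.Rodrigues(c['rvec'])[0];return c['K'],Rm.T,-Rm.T@c['tvec']
def ray(c,uv):
    K,Rw,o=c;d=Rw@np.linalg.inv(K)@np.array([uv[0],uv[1],1.]);return o,d/np.linalg.norm(d)
def plane(c,uv,z):
    o,d=ray(c,uv);return o+d*(z-o[2])/d[2]
def proj(c,p):
    K,Rw,o=c;q=K@(Rw.T@(np.asarray(p)-o));return q[:2]/q[2]
def tri(c1,u1,c2,u2):
    o1,d1=ray(c1,u1);o2,d2=ray(c2,u2)
    s=np.linalg.lstsq(np.stack([d1,-d2],1),o2-o1,rcond=None)[0]
    a=o1+d1*s[0];b=o2+d2*s[1];return (a+b)/2,np.linalg.norm(a-b)
E
python3 - <<'E'
import cv2
a=cv2.imread('pics/scene0.png');b=cv2.imread('pics/side0.png')
cv2.imwrite('pics/sc_g.png',cv2.resize(a[190:275,235:335],None,fx=7,fy=7,interpolation=cv2.INTER_CUBIC))
cv2.imwrite('pics/sc_p.png',cv2.resize(a[120:220,320:440],None,fx=6,fy=6,interpolation=cv2.INTER_CUBIC))
cv2.imwrite('pics/sd_g.png',cv2.resize(b[120:220,280:400],None,fx=6,fy=6,interpolation=cv2.INTER_CUBIC))
cv2.imwrite('pics/sd_p.png',cv2.resize(b[205:305,260:390],None,fx=6,fy=6,interpolation=cv2.INTER_CUBIC))
E
```

```text
(no output)
```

View pics/sc_g.png

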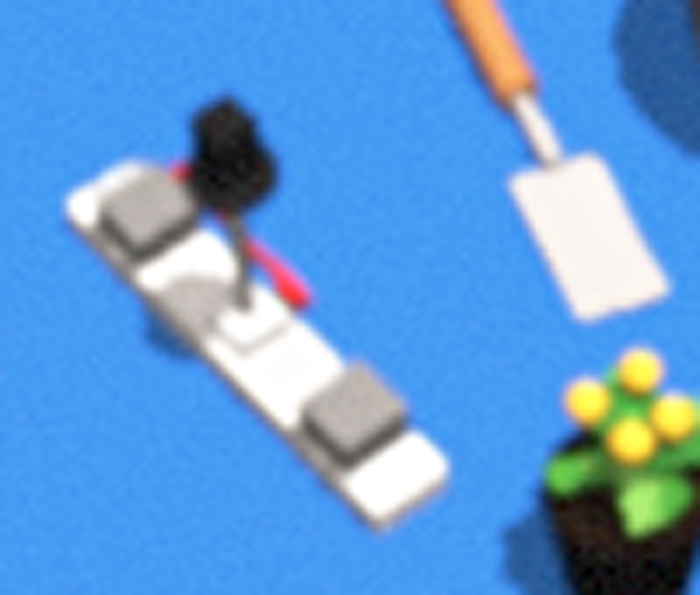

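View pics/sc_p.png

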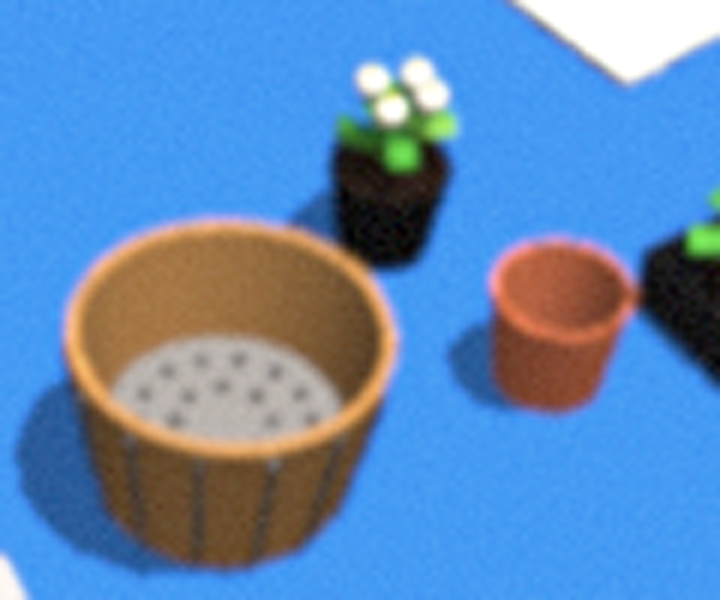

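View pics/sd_g.png

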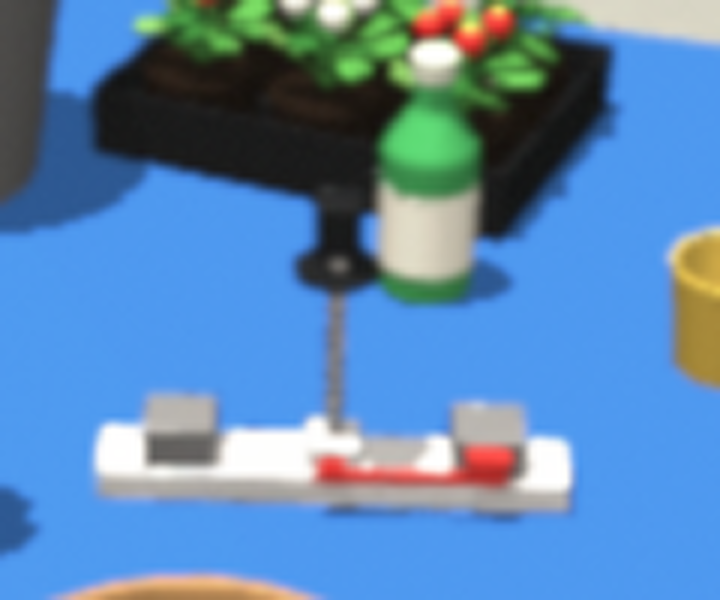

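View pics/sd_p.png

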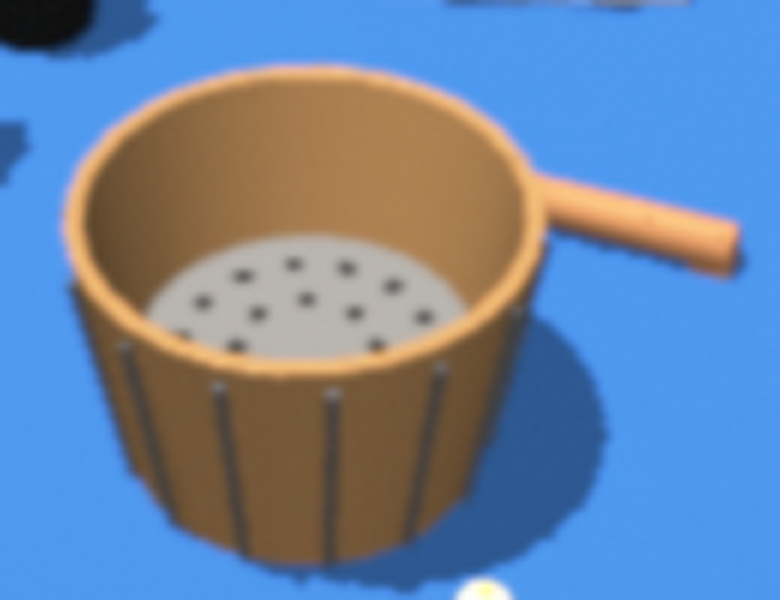

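```bash
python3 - <<'E'
from h import *
S=cam('scene');D=cam('side')
f=lambda x,y,s,ox,oy:((x+.5)/s-.5+ox,(y+.5)/s-.5+oy)
g=lambda x,y:f(x,y,7,235,190); gd=lambda x,y:f(x,y,6,280,120)
print('cams',S[2],D[2])
b1=plane(S,g(148,203),.045);b2=plane(S,g(356,407),.045);print('blocks',b1,b2,(b1+b2)/2,np.linalg.norm(b1-b2),'yaw x',np.degrees(np.arctan2(*(b2-b1)[1::-1])))
e1=plane(D,gd(489,424),.045);e2=plane(D,gd(180,413),.045);print('side blocks',e1,e2,(e1+e2)/2,np.linalg.norm(e1-e2),np.degrees(np.arctan2(*(e2-e1)[1::-1])))
print('knob tri',tri(S,g(224,125),D,gd(337,215)))
# bar outline from mask
for n,c,roi in (('scene',S,(235,190,100,85)),('side',D,(280,180,120,30))):
    pass
# rim
def circ(P):
    A=np.c_[2*P[:,:2],np.ones(len(P))];s=np.linalg.lstsq(A,(P[:,:2]**2).sum(1),rcond=None)[0];return s[:2],np.sqrt(s[2]+s[0]**2+s[1]**2)
p=np.array([plane(S,f(x,y,6,320,120),.13) for x,y in [(65,325),(397,335),(230,217),(225,456),(130,246),(340,248),(100,405),(350,420)]])
print('rim scene',circ(p))
p=np.array([plane(D,f(x,y,6,260,205),.13) for x,y in [(65,220),(547,225),(310,66),(290,375),(150,105),(460,103),(120,325),(470,345)]])
print('rim side',circ(p))
# floor ellipse side
for z in (.042,.06,.08):
  p=np.array([plane(D,f(x,y,6,260,205),z) for x,y in [(145,315),(200,265),(310,234),(420,268),(465,315)]])
  print(z,circ(p))
# bystanders
print('violas',plane(S,(325,257),.07),'begonia',plane(S,(364,247),.07),'seed',plane(S,(385,147),.07),'bottle',plane(S,(205,253),.08),'cup',plane(S,(198,208),.07),'clay',plane(S,(413,168),.08),'trowel',plane(S,(302,187),.02),plane(S,(320,223),.01))
E
```

```text
cams [ 1.617  -0.4979  1.4137] [0.2256 0.9424 0.8055]
blocks [ 0.4669 -0.2153  0.045 ] [ 0.6318 -0.1696  0.045 ] [ 0.5494 -0.1924  0.045 ] 0.17117876004021518 yaw x 15.50054567736708
side blocks [ 0.4688 -0.2096  0.045 ] [ 0.6325 -0.1655  0.045 ] [ 0.5507 -0.1876  0.045 ] 0.16959628626213252 15.08005393872456
knob tri (array([ 0.5492, -0.191 ,  0.1725]), np.float64(0.00886457860473619))
rim scene (array([0.5032, 0.1734]), np.float64(0.10006535194334173))
rim side (array([0.5048, 0.1782]), np.float64(0.09976422964082503))
0.042 (array([0.5119, 0.1644]), np.float64(0.0729131846064068))
0.06 (array([0.5051, 0.1827]), np.float64(0.07119411568026783))
0.08 (array([0.4976, 0.2031]), np.float64(0.06928403909567382))
violas [ 0.7405 -0.0731  0.07  ] begonia [0.7593 0.0618 0.07  ] seed [0.3573 0.3756 0.07  ] bottle [ 0.564  -0.4241  0.08  ] cup [ 0.3533 -0.3888  0.07  ] clay [0.5159 0.405  0.08  ] trowel [0.3728 0.0055 0.02  ] [ 0.5572 -0.0051  0.01  ]
```

Both cameras agree. The gauge is at about (0.550, −0.190) with yaw 15.3°, and its blocks measure 170 mm apart, as they should. The planter is at about (0.504, 0.176), with a rim radius of 0.100 m as given. I'll move above the gauge and refine this with the wrist camera.

Request:
servo_tool(steps=[[8.7,0,0,-3,0],[8.7,-4,3,-3,1],[8.7,-5,3.5,-1,1],[8.7,-5,3.5,0,1],[8.7,-5,3.5,0,1],[8.7,-5,3.5,0,1],[8.7,-5,3.5,0,0],[8.7,-5,3.5,0,0]])

```text
time_s: 1.15
tcp_pos: [0.4882, -0.3002, 0.2966]
eef_rot: [-180.0, 0.0, -164.6]
contact_force: [1.2, -1.3, -0.6]
gripper_width: 0.0868
```

Request:
servo_tool(steps=[[8.7,-4,4,0,0],[8.7,0,2.3,0,0],[8.7,0,0,0,0],[8.7,0,0,0,0]])

```text
time_s: 1.65
tcp_pos: [0.5091, -0.2309, 0.2966]
eef_rot: [-180.0, 0.0, -164.6]
contact_force: [-0.2, -0.0, -0.4]
gripper_width: 0.0873
```

```bash
python3 - <<'E'
from h import *
st=r.get_state();print(st['tcp_pos'],st['eef_rot'],st['contact_force'])
im=r.capture('wrist');cv2.imwrite('pics/w1.png',im[:,:,::-1])
import pickle;pickle.dump(st,open('w1.pkl','wb'))
C=cam('wrist',st)
for p in [(.55,-.19,.181),(.55,-.19,.02),(.504,.176,.13)]: print(proj(C,p))
E
```

```text
[ 0.5091 -0.2309  0.2966] [-179.9916    0.0032 -164.6052] [-0.1671 -0.0088 -0.3538]
[353.3374 251.4684]
[341.9531 200.491 ]
[700.722  278.1018]
```

View pics/w1.png

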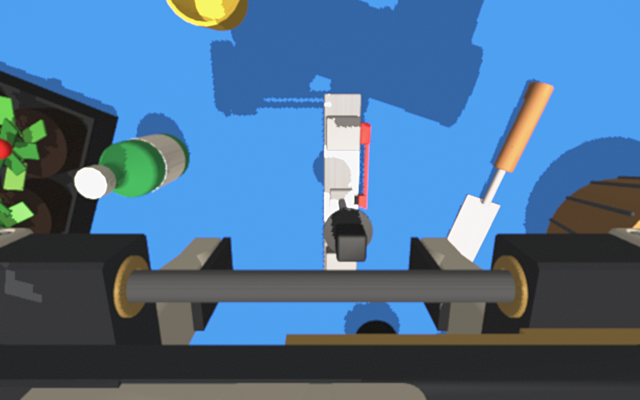

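The wrist view shows the bar running vertically in the image, so the yaws match. The knob's top is near (351,248) and the red button near (365,133). Next I'll measure the knob's top face and the bar's edges.

```bash
python3 - <<'E'
from h import *
import cv2
a=cv2.imread('pics/w1.png')
cv2.imwrite('pics/w1z.png',cv2.resize(a[85:275,300:400],None,fx=3.1,fy=3.1,interpolation=cv2.INTER_CUBIC))
cv2.imwrite('pics/w1k.png',cv2.resize(a[190:275,310:390],None,fx=7,fy=7,interpolation=cv2.INTER_CUBIC))
E
```

```text
(no output)
```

View pics/w1z.png

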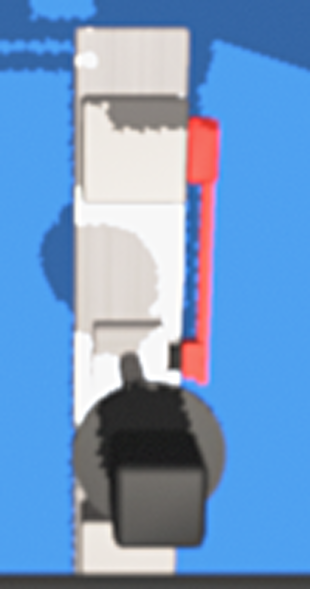

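View pics/w1k.png

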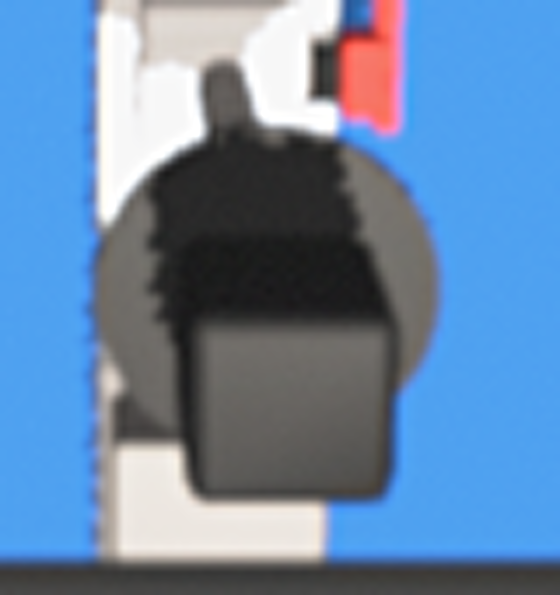

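```bash
python3 - <<'E'
from h import *
import pickle
st=pickle.load(open('w1.pkl','rb'));C=cam('wrist',st)
k=lambda x,y:((x+.5)/7-.5+310,(y+.5)/7-.5+190)
z=lambda x,y:((x+.5)/3.1-.5+300,(y+.5)/3.1-.5+85)
cs=[plane(C,k(*p),.181) for p in [(190,320),(390,320),(393,497),(193,497)]]
print('knobtop',np.mean(cs,0),[np.linalg.norm(cs[i]-cs[(i+1)%4]) for i in range(4)])
def yaw(a,b): return np.degrees(np.arctan2(*(b-a)[1::-1]))
a=plane(C,z(189,32),.02);b=plane(C,z(176,568),.02);print('right edge',a,b,yaw(a,b))
a2=plane(C,z(78,32),.02);print('width',np.linalg.norm(a-a2))
p=[plane(C,z(*q),.045) for q in [(83,100),(188,100),(188,202),(83,202)]];print('block',np.mean(p,0),[np.linalg.norm(p[i]-p[(i+1)%4]) for i in range(4)],yaw(p[1],p[2]),yaw(p[0],p[3]))
x=np.array([np.cos(np.radians(15.3)),np.sin(np.radians(15.3)),0]);print('origin from block',np.mean(p,0)+.085*x)
t=np.mean(cs,0)[:2]
Rt=R.from_euler('xyz',st['eef_rot'],degrees=True).as_matrix()
print('tool delta cm',100*Rt.T@(np.r_[t,.147]-st['tcp_pos']))
E
```

```text
knobtop [ 0.5475 -0.1926  0.181 ] [np.float64(0.02402051882738838), np.float64(0.02321723665894273), np.float64(0.024529518072550386), np.float64(0.023196299124451068)]
right edge [ 0.4183 -0.2053  0.02  ] [ 0.6368 -0.1439  0.02  ] 15.676307906378845
width 0.042836387432617154
block [ 0.4658 -0.2145  0.045 ] [np.float64(0.03882065791814431), np.float64(0.03765944264481576), np.float64(0.03980012269868585), np.float64(0.03764066875708945)] 17.112367833082438 15.622050575423327
origin from block [ 0.5478 -0.192   0.045 ]
tool delta cm [-4.7155  2.6764 14.962 ]
```

Knob at (0.5475, −0.1926). An independent estimate from the block gives (0.548, −0.192). I'll descend onto it.

Request:
servo_tool(steps=[[8.7,-4.7,2.7,0,-1],[8.7,0,0,5,0],[8.7,0,0,5,0],[8.7,0,0,3,0],[8.7,0,0,1.9,0],[8.7,0,0,0,0],[8.7,0,0,0,0]])

```text
time_s: 2.58
tcp_pos: [0.5478, -0.1929, 0.1484]
eef_rot: [-180.0, 0.0, -163.7]
contact_force: [0.0, -0.4, -0.3]
gripper_width: 0.0872
```

```bash
python3 - <<'E'
from h import *
st=r.get_state();print(st['tcp_pos'],st['eef_rot'],st['contact_force'])
a=r.capture('wrist');cv2.imwrite('pics/w2.png',a[:,:,::-1])
E
```

```text
[ 0.5478 -0.1929  0.1484] [-179.9655    0.0442 -163.6572] [ 0.0434 -0.3513 -0.3378]
```

View pics/w2.png

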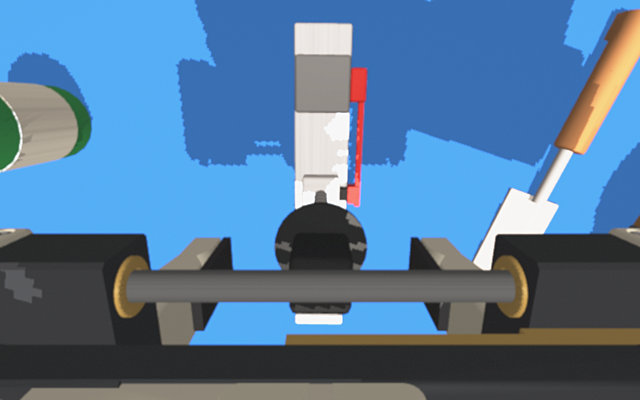

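The knob sits at column 320, midway between the fingers (about 220 and 420), and the bar is vertical. I'll close.

Request:
servo_tool(steps=[[5,0,0,0,0],[3.5,0,0,0,0],[2,0,0,0,0],[2,0,0,0,0],[2,0,0,0,0],[2,0,0,0,0]], squeeze=35)

```text
time_s: 3.38
tcp_pos: [0.5473, -0.1921, 0.1475]
eef_rot: [180.0, -0.0, -163.6]
contact_force: [-0.0, -0.3, -0.6]
gripper_width: 0.0326
```

Request:
servo_tool(steps=[[2,0,0,-1,0],[2,0,0,-2,0],[2,0,0,-4,0],[2,0,0,-4,0],[2,0,0,-4,0],[2,0,0,-2.5,0],[2,0,0,0,0]])

```text
time_s: 4.25
tcp_pos: [0.5478, -0.1921, 0.3241]
eef_rot: [-180.0, 0.2, -163.6]
contact_force: [0.1, 0.1, -7.1]
gripper_width: 0.0257
```

```bash
python3 - <<'E'
from h import *
st=r.get_state();print(st['tcp_pos'],st['eef_rot'],st['contact_force'],st['moment'],st['gripper_width'])
a=r.capture('side');cv2.imwrite('pics/s2.png',cv2.resize(a[60:260,230:450,::-1],None,fx=3,fy=3))
t=np.array([.504,.1765]);Rt=R.from_euler('xyz',st['eef_rot'],degrees=True).as_matrix()
print(100*Rt.T@(np.r_[t,st['tcp_pos'][2]]-st['tcp_pos']))
E
```

```text
[ 0.5478 -0.1921  0.3241] [-179.9648    0.1635 -163.6158] [ 0.1244  0.0664 -7.0982] [0.0476 0.1491 0.0201] 0.02568028178816652
[-6.1977 36.5949 -0.0048]
```

View pics/s2.png

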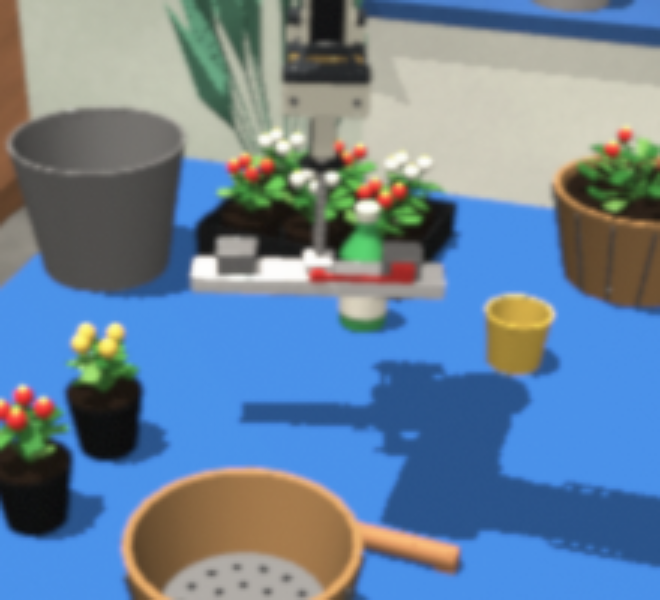

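The gauge is lifted: the wrist shows −7.1 N, the knob is gripped at 25.7 mm and the bar hangs level in the side view. I'll carry it over the planter.

Request:
servo_tool(steps=[[2,-0.4,2,0,0],[2,-0.6,4,0,0],[2,-0.8,5,0,0],[2,-0.9,5,0,0],[2,-0.9,5,0,0],[2,-0.9,5,0,0],[2,-0.8,5,0,0],[2,-0.6,3.5,0,0]])

```text
time_s: 5.3
tcp_pos: [0.5048, 0.1578, 0.3207]
eef_rot: [-180.0, -0.2, -163.5]
contact_force: [-0.3, 0.0, -6.4]
gripper_width: 0.0258
```

Request:
servo_tool(steps=[[2,-0.3,2.1,0,0],[2,0,0,0,0],[2,0,0,0,0],[2,0,0,0,0]])

```text
time_s: 5.8
tcp_pos: [0.5035, 0.1757, 0.3223]
eef_rot: [-180.0, -0.0, -163.7]
contact_force: [-0.5, -0.2, -6.1]
gripper_width: 0.0257
```

```bash
python3 - <<'E'
from h import *
st=r.get_state();print(st['tcp_pos'],st['eef_rot'],st['contact_force'],st['moment'],st['gripper_width'])
a=r.capture('side');cv2.imwrite('pics/s3.png',cv2.resize(a[100:320,220:440,::-1],None,fx=2.7,fy=2.7,interpolation=cv2.INTER_CUBIC))
a=r.capture('scene');cv2.imwrite('pics/c3.png',cv2.resize(a[60:230,270:450,::-1],None,fx=3.5,fy=3.5,interpolation=cv2.INTER_CUBIC))
E
```

```text
[0.5035 0.1757 0.3223] [-179.9875   -0.0254 -163.6713] [-0.4758 -0.2079 -6.1369] [-0.0835  0.0131  0.025 ] 0.025689283463880056
```

View pics/s3.png

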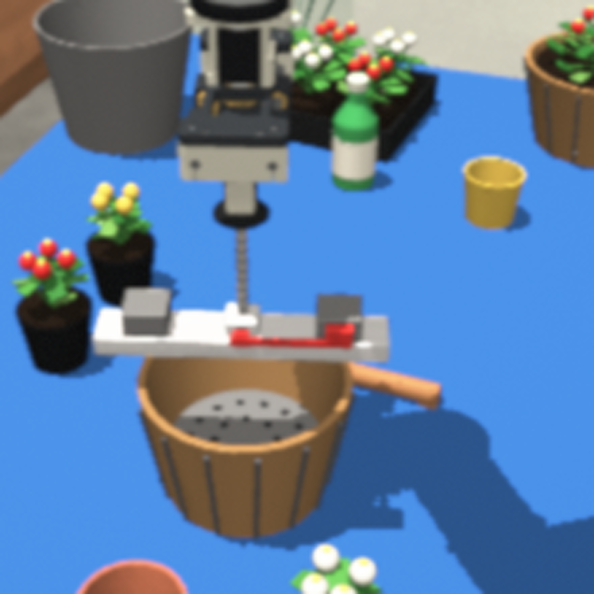

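View pics/c3.png

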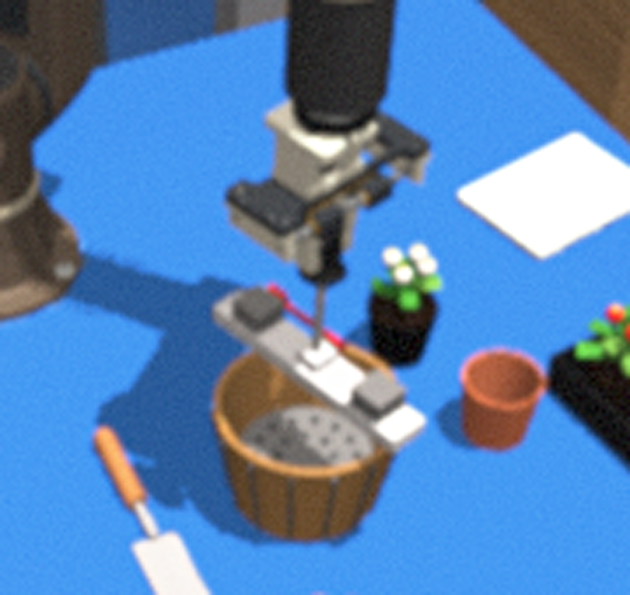

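The gauge hangs over the middle of the planter, level and clear of the plants. I'll lower it and watch the wrist force; contact is expected at a TCP height of about 0.277.

Request:
servo_tool(steps=[[2,0,0,1.5,0],[2,0,0,1.5,0],[2,0,0,0.6,0],[2,0,0,0,0],[2,0,0,0,0]])

```text
time_s: 6.52
tcp_pos: [0.5039, 0.1766, 0.287]
eef_rot: [-180.0, 0.0, -163.6]
contact_force: [-0.1, -0.2, -7.3]
gripper_width: 0.0261
```

Request:
servo_tool(steps=[[2,0,0,0.3,0],[2,0,0,0.2,0],[2,0,0,0,0]])

```text
time_s: 6.9
tcp_pos: [0.5038, 0.1767, 0.2822]
eef_rot: [180.0, 0.1, -163.6]
contact_force: [-0.4, -0.6, -1.3]
gripper_width: 0.0258
```

Request:
servo_tool(steps=[[2,0,0,0.2,0],[2,0,0,0.2,0],[2,0,0,0,0]])

```text
time_s: 7.28
tcp_pos: [0.5038, 0.1766, 0.2777]
eef_rot: [180.0, 0.0, -163.6]
contact_force: [-1.5, 0.5, 0.0]
gripper_width: 0.0258
```

Request:
servo_tool(steps=[[2,0,0,0.3,0],[2,0,0,0,0],[2,0,0,0,0]])

```text
time_s: 7.65
tcp_pos: [0.5037, 0.1766, 0.2743]
eef_rot: [180.0, 0.0, -163.6]
contact_force: [1.1, 0.9, -0.6]
gripper_width: 0.0256
```

```bash
python3 - <<'E'
from h import *
st=r.get_state();print(st['tcp_pos'],st['eef_rot'],st['contact_force'],st['moment'],st['gripper_width'])
a=r.capture('side');cv2.imwrite('pics/s4.png',cv2.resize(a[140:310,230:400,::-1],None,fx=3.5,fy=3.5,interpolation=cv2.INTER_CUBIC))
a=r.capture('scene');cv2.imwrite('pics/c4.png',cv2.resize(a[80:230,290:440,::-1],None,fx=4,fy=4,interpolation=cv2.INTER_CUBIC))
E
```

```text
[0.5037 0.1766 0.2743] [ 179.9929    0.01   -163.6129] [ 1.0613  0.8621 -0.5593] [ 0.4606 -0.3047  0.0151] 0.025641914590688382
```

View pics/s4.png

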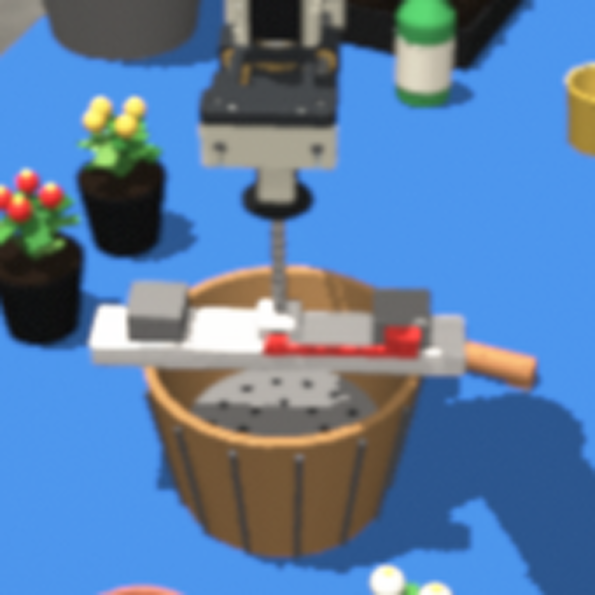

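View pics/c4.png

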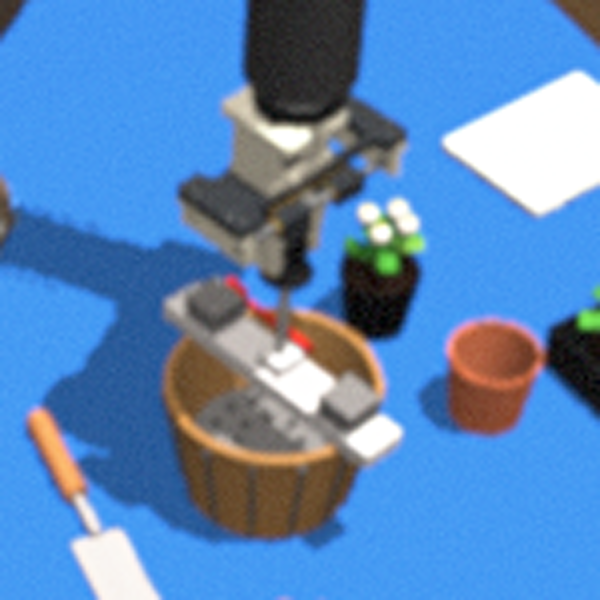

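The bar lies on the rim in both views and the wrist no longer carries its weight. Before feeling for the floor, I'll estimate its height from the first pictures so I know where to slow down.

```bash
python3 - <<'E'
from h import *
from scipy.optimize import brentq
S=cam('scene');D=cam('side')
f=lambda x,y,s,ox,oy:((x+.5)/s-.5+ox,(y+.5)/s-.5+oy)
for n,c,ctr,o,pts in (('side',D,(.5048,.1782),(260,205),[(200,265),(250,244),(310,234),(370,244),(420,268)]),('scene',S,(.5032,.1734),(320,120),[(150,355),(190,339),(230,334),(270,341),(310,365)])):
    for p in pts:
        g=lambda z:np.linalg.norm(plane(c,f(*p,6,*o),z)[:2]-ctr)-.074
        zs=np.linspace(.02,.1,81);v=[g(z) for z in zs]
        print(n,p,[round(brentq(g,zs[i],zs[i+1]),4) for i in range(80) if v[i]*v[i+1]<0])
st=r.get_state();print(st['contact_force'])
E
```

```text
side (200, 265) [0.0533]
side (250, 244) [0.0539]
side (310, 234) [0.0552]
side (370, 244) [0.0534]
side (420, 268) [0.0509]
scene (150, 355) [0.0517]
scene (190, 339) [0.0533]
scene (230, 334) [0.0554]
scene (270, 341) [0.0558]
scene (310, 365) [0.0526]
[ 1.0335  1.5084 -2.3436]
```

Request:
servo_tool(steps=[[2,0,0,0.5,0],[2,0,0,0.6,0],[2,0,0,0.6,0],[2,0,0,0.6,0],[2,0,0,0.5,0],[2,0,0,0.2,0],[2,0,0,0,0]])

```text
time_s: 8.62
tcp_pos: [0.5035, 0.1764, 0.2441]
eef_rot: [-180.0, -0.0, -163.6]
contact_force: [2.8, 1.5, -2.2]
gripper_width: 0.0259
```

```bash
python3 - <<'E'
from h import *
for i in range(3):
    st=r.get_state();print(st['tcp_pos'],st['contact_force'],st['moment'])
    a=r.capture('side' if i!=1 else 'scene')
    if i==0: cv2.imwrite('pics/s5.png',cv2.resize(a[140:310,230:400,::-1],None,fx=3.5,fy=3.5,interpolation=cv2.INTER_CUBIC))
    if i==1: cv2.imwrite('pics/c5.png',cv2.resize(a[80:230,290:440,::-1],None,fx=4,fy=4,interpolation=cv2.INTER_CUBIC))
E
```

```text
[0.5035 0.1764 0.2441] [ 2.7735  1.4507 -2.203 ] [ 0.6486 -0.7634 -0.0474]
[0.5034 0.1764 0.2441] [ 2.2461  1.3496 -3.2343] [ 0.6024 -0.6896  0.0202]
[0.5033 0.1763 0.2441] [ 1.9595  1.4225 -4.044 ] [ 0.5298 -0.6409  0.0215]
```

View pics/s5.png

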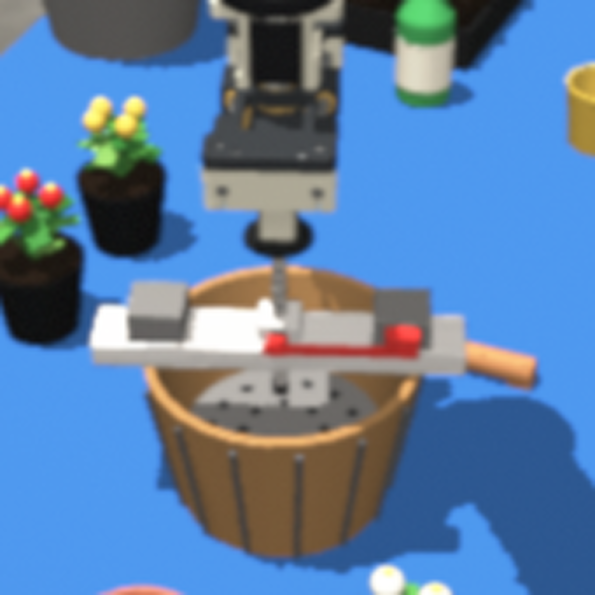

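View pics/c5.png

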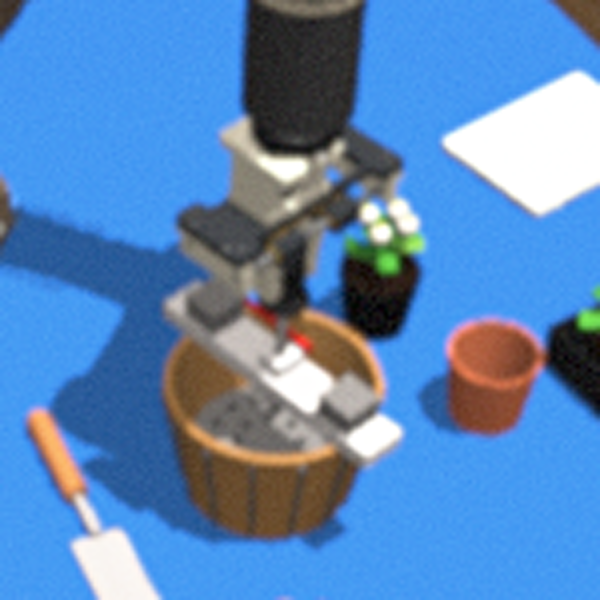

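The bar stays flat on the rim and the rod slides down through it. The vision estimate puts the floor at z ≈ 0.0535, so contact should come at a TCP height of about 0.204. I'll drop to 0.213, then creep.

Request:
servo_tool(steps=[[2,0,0,0.5,0],[2,0,0,0.6,0],[2,0,0,0.6,0],[2,0,0,0.6,0],[2,0,0,0.5,0],[2,0,0,0.2,0],[2,0,0,0.1,0]])

```text
time_s: 9.65
tcp_pos: [0.5033, 0.1763, 0.2134]
eef_rot: [-180.0, -0.0, -163.6]
contact_force: [-1.6, -0.3, 1.8]
gripper_width: 0.0259
```

Request:
servo_tool(steps=[[2,0,0,0.06,0],[2,0,0,0.06,0],[2,0,0,0.06,0]])

```text
time_s: 10.02
tcp_pos: [0.5034, 0.1763, 0.2117]
eef_rot: [-180.0, -0.0, -163.6]
contact_force: [-3.2, -0.7, 1.4]
gripper_width: 0.026
```

Request:
servo_tool(steps=[[2,0,0,0.04,0],[2,0,0,0.04,0],[2,0,0,0.04,0]])

```text
time_s: 10.4
tcp_pos: [0.5034, 0.1763, 0.2104]
eef_rot: [-180.0, -0.0, -163.6]
contact_force: [-4.6, -0.4, 2.6]
gripper_width: 0.0254
```

Request:
servo_tool(steps=[[2,0,0,0.04,0],[2,0,0,0.04,0],[2,0,0,0.04,0]])

```text
time_s: 10.78
tcp_pos: [0.5034, 0.1764, 0.2093]
eef_rot: [-180.0, -0.0, -163.6]
contact_force: [-3.6, -1.3, 2.1]
gripper_width: 0.0256
```

Request:
servo_tool(steps=[[2,0,0,0.04,0],[2,0,0,0.04,0],[2,0,0,0.04,0]])

```text
time_s: 11.15
tcp_pos: [0.5034, 0.1764, 0.2081]
eef_rot: [-180.0, -0.0, -163.6]
contact_force: [-4.8, -1.2, 3.1]
gripper_width: 0.026
```

Request:
servo_tool(steps=[[2,0,0,0.03,0],[2,0,0,0.03,0],[2,0,0,0.03,0]])

```text
time_s: 11.52
tcp_pos: [0.5035, 0.1764, 0.2072]
eef_rot: [-180.0, -0.0, -163.6]
contact_force: [-4.7, -1.9, 2.2]
gripper_width: 0.0258
```

Steady sliding friction of about 2–3 N so far, with no floor yet. I'll keep to small steps.

Request:
servo_tool(steps=[[2,0,0,0.03,0],[2,0,0,0.03,0],[2,0,0,0.03,0]])

```text
time_s: 11.9
tcp_pos: [0.5035, 0.1764, 0.2063]
eef_rot: [-180.0, -0.0, -163.6]
contact_force: [-4.1, -1.9, 2.7]
gripper_width: 0.0257
```

Request:
servo_tool(steps=[[2,0,0,0.03,0],[2,0,0,0.03,0],[2,0,0,0.02,0]])

```text
time_s: 12.28
tcp_pos: [0.5035, 0.1764, 0.2055]
eef_rot: [-180.0, -0.0, -163.6]
contact_force: [-4.9, -1.1, 2.6]
gripper_width: 0.0258
```

```bash
python3 - <<'E'
from h import *
st=r.get_state();print(st['tcp_pos'],st['contact_force'],st['moment'])
E
```

```text
[0.5035 0.1764 0.2055] [-4.9326 -1.0601  2.5922] [-0.8594  1.5704 -0.0622]
```

Request:
servo_tool(steps=[[2,0,0,0.03,0],[2,0,0,0.03,0]])

```text
time_s: 12.52
tcp_pos: [0.5036, 0.1764, 0.2049]
eef_rot: [-180.0, -0.0, -163.6]
contact_force: [-3.8, -1.8, 2.5]
gripper_width: 0.0254
```

Request:
servo_tool(steps=[[2,0,0,0.03,0],[2,0,0,0.03,0]])

```text
time_s: 12.78
tcp_pos: [0.5035, 0.1764, 0.2043]
eef_rot: [-180.0, -0.0, -163.6]
contact_force: [-3.7, -2.8, 1.7]
gripper_width: 0.026
```

Request:
servo_tool(steps=[[2,0,0,0.03,0],[2,0,0,0.02,0]])

```text
time_s: 13.02
tcp_pos: [0.5035, 0.1764, 0.2038]
eef_rot: [-180.0, -0.0, -163.6]
contact_force: [-4.2, -2.0, 1.7]
gripper_width: 0.0257
```

Request:
servo_tool(steps=[[2,0,0,0.03,0],[2,0,0,0.03,0]])

```text
time_s: 13.28
tcp_pos: [0.5035, 0.1765, 0.2032]
eef_rot: [-180.0, -0.0, -163.6]
contact_force: [-3.9, -2.7, 1.3]
gripper_width: 0.0259
```

Request:
servo_tool(steps=[[2,0,0,0.03,0],[2,0,0,0.02,0]])

```text
time_s: 13.52
tcp_pos: [0.5036, 0.1765, 0.2028]
eef_rot: [180.0, 0.0, -163.6]
contact_force: [-3.9, -3.2, 2.4]
gripper_width: 0.026
```

Request:
servo_tool(steps=[[2,0,0,0.03,0],[2,0,0,0.02,0]])

```text
time_s: 13.78
tcp_pos: [0.5036, 0.1765, 0.2024]
eef_rot: [-180.0, 0.0, -163.6]
contact_force: [-4.5, -1.4, 3.8]
gripper_width: 0.0256
```

Request:
servo_tool(steps=[[2,0,0,0.03,0],[2,0,0,0.02,0]])

```text
time_s: 14.02
tcp_pos: [0.5036, 0.1765, 0.2022]
eef_rot: [180.0, 0.0, -163.6]
contact_force: [-4.9, -3.5, 5.5]
gripper_width: 0.0256
```

Contact: Fz rises from 2.4 to 3.8 to 5.5 N while the motion lags. A little more, then hold.

Request:
servo_tool(steps=[[2,0,0,0.03,0],[2,0,0,0,0]])

```text
time_s: 14.28
tcp_pos: [0.5036, 0.1765, 0.202]
eef_rot: [180.0, 0.0, -163.6]
contact_force: [-5.6, -2.1, 6.4]
gripper_width: 0.0256
```

Request:
servo_tool(steps=[[2,0,0,0,0],[2,0,0,0,0]])

```text
time_s: 14.52
tcp_pos: [0.5037, 0.1765, 0.202]
eef_rot: [180.0, 0.0, -163.6]
contact_force: [-5.1, -2.2, 5.8]
gripper_width: 0.0258
```

Request:
servo_tool(steps=[[2,0,0,0.03,0],[2,0,0,0.03,0],[2,0,0,0,0]])

```text
time_s: 14.9
tcp_pos: [0.5037, 0.1765, 0.2017]
eef_rot: [180.0, 0.0, -163.6]
contact_force: [-6.5, -2.0, 8.5]
gripper_width: 0.0257
```

Request:
servo_tool(steps=[[2,0,0,0,0],[2,0,0,0,0]])

```text
time_s: 15.15
tcp_pos: [0.5037, 0.1765, 0.2017]
eef_rot: [180.0, 0.0, -163.6]
contact_force: [-7.0, -2.3, 8.5]
gripper_width: 0.0257
```

Request:
servo_tool(steps=[[3.2,0,0,0,0],[4.5,0,0,0,0],[6,0,0,0,0],[8.7,0,0,0,0],[8.7,0,0,0,0]])

```text
time_s: 15.78
tcp_pos: [0.5036, 0.1765, 0.2008]
eef_rot: [180.0, 0.0, -163.6]
contact_force: [-0.3, -0.2, -0.1]
gripper_width: 0.0666
```

```bash
python3 - <<'E'
from h import *
st=r.get_state();print(st['tcp_pos'],st['contact_force'],st['moment'],st['gripper_width'],st['joints'])
a=r.capture('side');cv2.imwrite('pics/s6.png',cv2.resize(a[140:310,230:400,::-1],None,fx=3.5,fy=3.5,interpolation=cv2.INTER_CUBIC))
a=r.capture('wrist');cv2.imwrite('pics/w6.png',a[:,:,::-1])
E
```

```text
[0.5036 0.1765 0.2008] [-0.2949 -0.1895 -0.1347] [ 0.011   0.0076 -0.0327] 0.06663629225553384 [  40.3815    8.3452  -19.3083    0.0006  -62.3398 -113.9934]
```

View pics/s6.png

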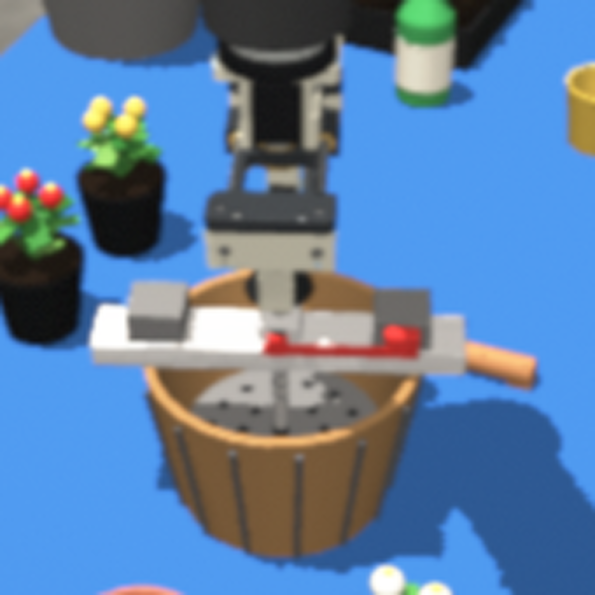

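View pics/w6.png

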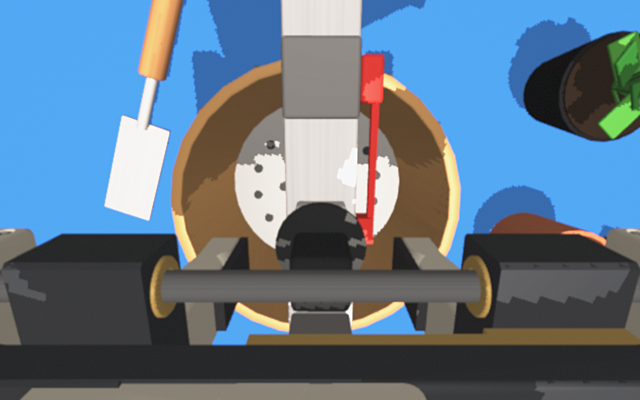

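Released. The rod rests on the floor, the bar is still flat, and the wrist view shows it centred, with the block at (321,77) and the button at (373,78). Going up and over to the lock block.

Request:
servo_tool(steps=[[8.7,0,0,-1,0],[8.7,0,0,-3,0],[8.7,0,0,-3,0],[8.7,2,0,-1,0],[8.7,3,0,0,0],[8.7,0,0,0,0],[8.7,0,0,0,0]])

```text
time_s: 16.75
tcp_pos: [0.4559, 0.1626, 0.2816]
eef_rot: [180.0, 0.1, -163.6]
contact_force: [0.1, -0.2, -0.1]
gripper_width: 0.0873
```

```bash
python3 - <<'E'
from h import *
import pickle
st=r.get_state();print(st['tcp_pos'],st['eef_rot'],st['contact_force'],st['gripper_width'])
a=r.capture('wrist');cv2.imwrite('pics/w7.png',a[:,:,::-1]);pickle.dump(st,open('w7.pkl','wb'))
E
```

```text
[0.4559 0.1626 0.2816] [ 179.9797    0.0706 -163.5952] [ 0.0744 -0.1642 -0.0992] 0.08726783880492518
```

View pics/w7.png

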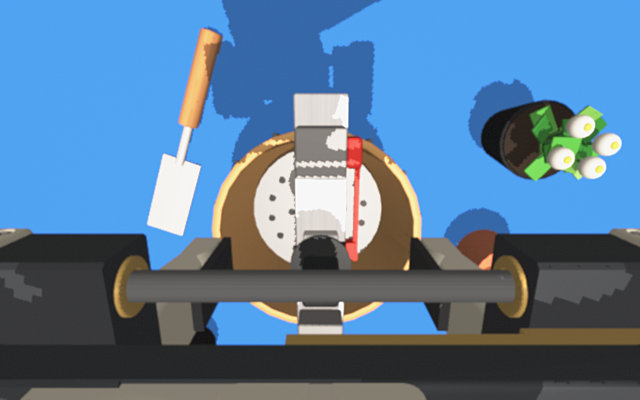

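```bash
python3 - <<'E'
import cv2
a=cv2.imread('pics/w7.png')
cv2.imwrite('pics/w7z.png',cv2.resize(a[85:195,275:385],None,fx=5.4,fy=5.4,interpolation=cv2.INTER_CUBIC))
E
```

```text
(no output)
```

View pics/w7z.png

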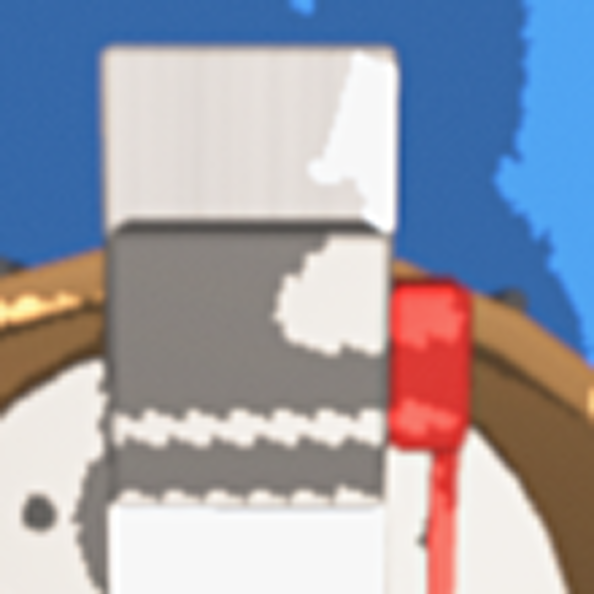

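```bash
python3 - <<'E'
from h import *
import pickle
st=pickle.load(open('w7.pkl','rb'));C=cam('wrist',st)
k=lambda x,y:((x+.5)/5.4-.5+275,(y+.5)/5.4-.5+85)
Rt=R.from_euler('xyz',st['eef_rot'],degrees=True).as_matrix()
T=lambda p:100*Rt.T@(p-st['tcp_pos'])
for n,p,z in [('b tl',(108,232),.175),('b tr',(389,232),.175),('b br',(385,502),.175),('b bl',(110,502),.175),('button r top',(469,290),.172),('button r bot',(468,445),.172),('bar end l',(102,46),.15),('bar end r',(397,46),.15)]:
    w=plane(C,k(*p),z);print(n,w,T(w))
E
```

```text
b tl [0.4096 0.1295 0.175 ] [ 5.3951 -1.8642 10.6533]
b tr [0.3986 0.1668 0.175 ] [ 5.3919  2.022  10.6547]
b br [0.4351 0.1777 0.175 ] [ 1.5825  2.0391 10.6594]
b bl [0.4462 0.1398 0.175 ] [ 1.5862 -1.9139 10.658 ]
button r top [0.4032 0.1803 0.172 ] [ 4.5681  3.1884 10.9562]
button r bot [0.4243 0.1871 0.172 ] [ 2.3566  3.2426 10.9589]
bar end l [0.386  0.1204 0.15  ] [ 7.9204 -2.077  13.1502]
bar end r [0.3737 0.1621 0.15  ] [ 7.9172  2.2739 13.1517]
```

In tool axes the block's centre is at (3.5, 0.07) cm, its faces are at −1.93 and +2.03, and the button's face is at +3.22. These match the given sizes. I'll centre the jaws at y = 0.65 and descend to a TCP height of 0.154, just above the bar's top at 0.150.

Request:
servo_tool(steps=[[8.7,3.5,0.6,0,0],[8.7,0,0,4,0],[8.7,0,0,4,0],[8.7,0,0,3,0],[8.7,0,0,1.3,0],[8.7,0,0,0.4,0],[8.7,0,0,0,0],[8.7,0,0,0,0]])

```text
time_s: 17.8
tcp_pos: [0.4209, 0.1587, 0.1548]
eef_rot: [180.0, 0.1, -163.6]
contact_force: [0.6, 0.2, 0.7]
gripper_width: 0.087
```

```bash
python3 - <<'E'
from h import *
st=r.get_state();print(st['tcp_pos'],st['eef_rot'],st['contact_force'],st['gripper_width'])
a=r.capture('wrist');cv2.imwrite('pics/w8.png',a[:,:,::-1])
a=r.capture('side');cv2.imwrite('pics/s8.png',cv2.resize(a[140:310,230:400,::-1],None,fx=3.5,fy=3.5,interpolation=cv2.INTER_CUBIC))
E
```

```text
[0.4209 0.1587 0.1548] [ 179.9644    0.0892 -163.6077] [0.5684 0.1697 0.7466] 0.08695983053600542
```

View pics/w8.png

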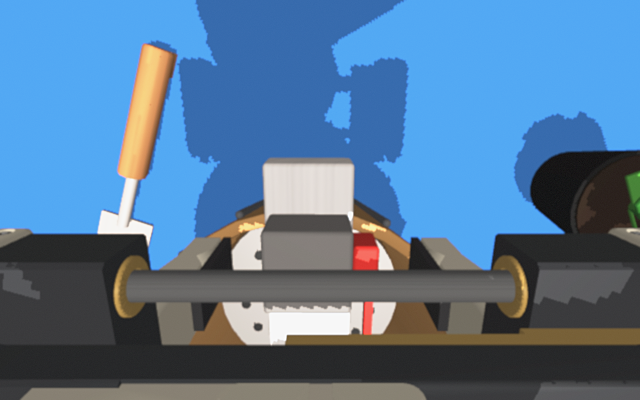

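View pics/s8.png

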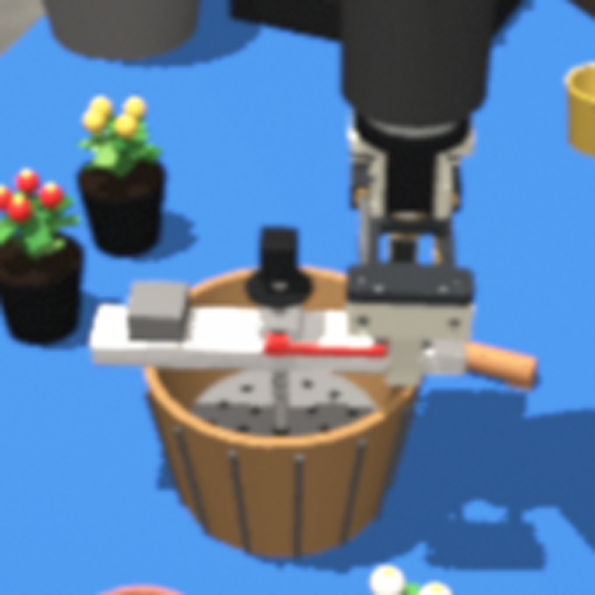

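The jaws straddle the block and button at the right height. I'll close up to contact, then squeeze while shifting the jaws so the gauge isn't dragged.

Request:
servo_tool(steps=[[7,0,0,0,0],[6,0,0,0,0],[5.4,0,0,0,0],[5.4,0,0,0,0],[5.4,0,0,0,0]], squeeze=25)

```text
time_s: 18.52
tcp_pos: [0.4203, 0.1582, 0.1538]
eef_rot: [-180.0, -0.0, -163.6]
contact_force: [0.1, 0.4, -0.1]
gripper_width: 0.0544
```

Request:
servo_tool(steps=[[5.1,0,-0.05,0,0],[4.9,0,-0.1,0,0],[4.7,0,-0.1,0,0],[4.5,0,-0.1,0,0],[4.3,0,-0.05,0,0],[4.2,0,0,0,0]])

```text
time_s: 19.27
tcp_pos: [0.4214, 0.1543, 0.1539]
eef_rot: [-180.0, -0.0, -163.6]
contact_force: [-1.3, 1.0, 0.8]
gripper_width: 0.0433
```

Request:
servo_tool(steps=[[4,0,0,0,0],[4,0,0,0,0],[4,0,0,0,0],[4,0,0,0,0]], squeeze=30)

```text
time_s: 19.77
tcp_pos: [0.4214, 0.1543, 0.1539]
eef_rot: [-180.0, -0.0, -163.6]
contact_force: [-0.1, 0.7, -0.0]
gripper_width: 0.043
```

The width has stopped at 43 mm (44 nominal when locked) under 30 N, with no net force on the wrist. I'll open and rise.

Request:
servo_tool(steps=[[4.8,0,0,0,0],[5.6,0,0,0,0],[7,0,0,0,0],[8.2,0,0.2,0,0],[8.2,0,0,0,0],[8.2,0,0,0,0]])

```text
time_s: 20.52
tcp_pos: [0.4208, 0.1564, 0.1538]
eef_rot: [-180.0, -0.0, -163.6]
contact_force: [-0.5, -0.5, -0.0]
gripper_width: 0.0811
```

Request:
servo_tool(steps=[[8.2,0,0,-1,0],[8.2,0,0,-3,0],[8.2,0,0,-4,0],[8.2,0,0,-4,0],[8.2,0,0,0,0],[8.2,0,0,0,0]])

```text
time_s: 21.28
tcp_pos: [0.4206, 0.1562, 0.2739]
eef_rot: [180.0, 0.0, -163.6]
contact_force: [-0.8, 0.3, -0.4]
gripper_width: 0.0818
```

```bash
python3 - <<'E'
from h import *
import pickle
st=r.get_state();print(st['tcp_pos'],st['eef_rot'],st['contact_force'],st['gripper_width'])
pickle.dump(st,open('w9.pkl','wb'))
a=r.capture('wrist');cv2.imwrite('pics/w9.png',a[:,:,::-1])
cv2.imwrite('pics/w9z.png',cv2.resize(a[100:260,260:400,::-1],None,fx=3.7,fy=3.7,interpolation=cv2.INTER_CUBIC))
a=r.capture('side');cv2.imwrite('pics/s9.png',cv2.resize(a[140:310,230:400,::-1],None,fx=3.5,fy=3.5,interpolation=cv2.INTER_CUBIC))
E
```

```text
[0.4206 0.1562 0.2739] [ 179.9718    0.0091 -163.6212] [-0.8222  0.2571 -0.3532] 0.0818201906598001
```

View pics/w9z.png

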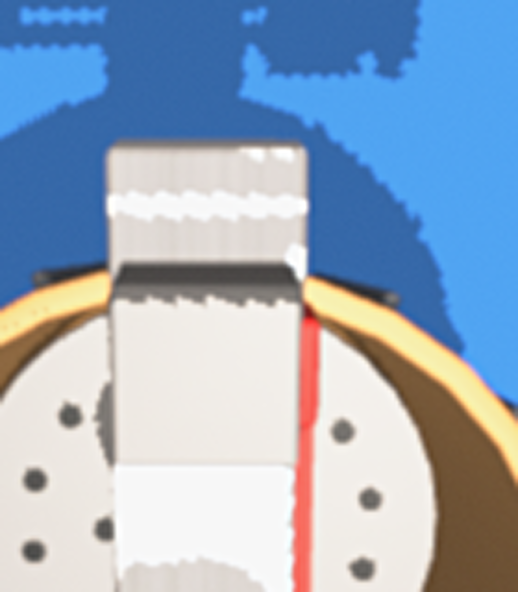

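View pics/s9.png

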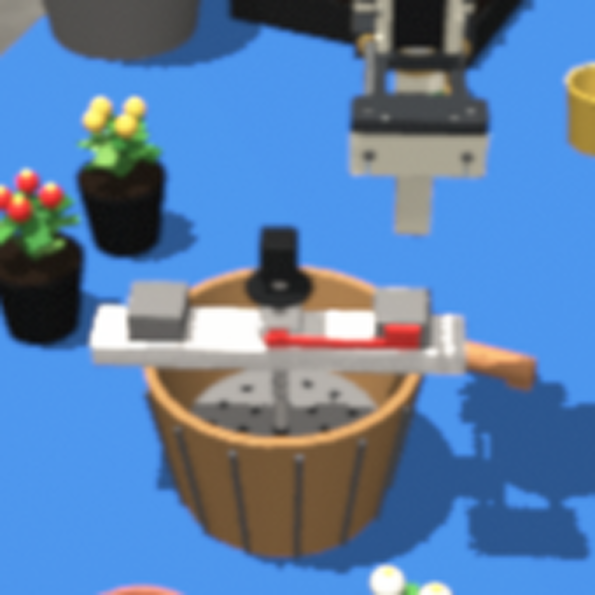

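The button now stands only about 4 mm proud of the block, down from 12 mm. The knob and bar haven't moved since before the squeeze. I'll check that numerically, compare the whole scene with the start, and hand in.

```bash
python3 - <<'E'
from h import *
import pickle
st=pickle.load(open('w9.pkl','rb'));C=cam('wrist',st)
k=lambda x,y:((x+.5)/3.7-.5+260,(y+.5)/3.7-.5+100)
Rt=R.from_euler('xyz',st['eef_rot'],degrees=True).as_matrix()
T=lambda p:100*Rt.T@(p-st['tcp_pos'])
y=lambda p,z:T(plane(C,k(*p),z))[1]
print('button beyond block cm',y((319,340),.172)-y((301,340),.175),'block w',y((301,340),.175)-y((113,340),.175))
w=[plane(C,k(*p),.175) for p in [(112,292),(301,292),(298,463),(113,463)]];m=np.mean(w,0);a=np.radians(16.4)
print('origin',m[:2]+.085*np.array([np.cos(a),np.sin(a)]))
b=r.capture('scene').astype(int);a0=cv2.imread('pics/scene0.png')[:,:,::-1].astype(int)
d=np.abs(a0-b).max(2)
for n,(u,v) in dict(violas=(325,257),begonia=(364,247),bottle=(205,253),cup=(198,213),clay=(413,174),trowel=(313,210),seedling=(385,147)).items(): print(n,d[v-14:v+15,u-14:u+15].mean().round(1))
E
```

```text
button beyond block cm 0.3935878559897741 block w 3.8721724760250167
origin [0.5048 0.1776]
violas 4.9
begonia 5.8
bottle 3.7
cup 3.9
clay 4.1
trowel 3.5
seedling 5.4
```

```bash
python3 -c "
from plant import r
print(r.get_state()['time_s']); print(r.close_job())"
```

```text
21.425
the job is handed in; nothing more can be done
None
```

The depth gauge is standing flat on the planter's rim with its probe on the floor and the lock pressed in. I handed the job in at about 21.4 s and no verdict was reported.

- **Placing:** I lifted the gauge by the knob and set the bar on the rim. Its origin measured (0.505, 0.178), about 2 mm from the planter's centre.
- **Probing:** I lowered the knob slowly until the wrist force rose from about 2 N (sliding friction) to 8.5 N. The tip force was then roughly 6 N, well under the 16 N limit.
- **Locking:** I let go of the knob and squeezed the lock button against its block at 30 N. The fingers stopped at 43 mm, against 44 mm nominal when locked. A picture then showed the button standing 3.9 mm out from the block, where fully in is 4 mm.
- **Final checks:** The knob and bar had not visibly moved when I locked and let go. The areas around all seven bystanders looked the same as at the start, apart from image noise.

**Not measured:** I never measured the tip force directly, and I did not check it after locking. That the tip still touches the floor is inferred from the pressing force, the rod's friction and the unchanged knob height. While I was pressing there was also a sideways force of up to about 7 N on the wrist, which went away when I released the knob.

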